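# Open the child-resistant sealer jug in the pottery shed

## Robot

A 6-joint arm with a two-finger parallel gripper is mounted at the origin on the work surface. World frame = base frame: x ahead of the robot, y to its left, z up, the work surface at z = 0. Lengths are in m, angles in rad, forces in N, time in s.
With the tool pointing down it reaches from about 0.275 to 0.85 m from the base axis. Payload 19 kg.
Tool frame: the origin (TCP) lies between the finger pads; the fingertips stand 14 mm ahead of it and the grasp point (between the pads) lies 5 mm behind it; y points along the fingers, z is the direction in which the jaws open and shut, and the axes are right-handed (so a half turn about y gives the same grasp; the last joint's range is limited). The gripper opens to 85 mm and grips with 20 to 120 N. Pads are 22 mm wide; open, the fingers measure 114 mm over their backs; the gripper's body (76 mm by 85 mm) begins 54 mm behind the grasp point. The pads swing forward as they close: fully open they stand 13 mm farther back than shut.
Start: joints at [1.042, 0.15, 1.437, -0, 1.554, -0.134], TCP at [0.221, 0.531, 0.245] pointing down, gripper open.
Joint ranges: [-2.8, 2.8], [-0.68, 2.1], [0.12, 2.68], [-1.39, 4.53], [0.16, 2.79], [-2.81, 2.81]. Speed limits (rad/s): [1.89, 1.89, 2.22, 3.01, 3.01, 3.01].

## Interface

Orientations are given as a rotation vector (axis times angle).
In Python, from workcell import arm gives the robot as it stands.
- The arm moves only by the tool servo_tool, never from a script. Its argument "moves" is a list of rows, each a list of 4 numbers: the shift along the tool's x, y, z in m, then the turn about the tool's y in degrees. A call has 1 to 5 rows; each row shifts and turns the commanded pose from where the row before left it, along the tool's axes as they then stand; what a row does not reach is not made up. A row lasts 1/8 s, in which the tool goes at most 62.5 mm and 10.7 degrees, less where a joint would pass 70% of its speed; a pose out of reach is approached as far as the arm can. A call is refused whole if a number of a shift passes 0.0625 or a number of a turn 10.7, either way. A call with a gripper value outside its range is refused whole. "grip" is the opening in per cent of the stroke, from 0 (shut) to 100 (fully open), set as the call begins (left out, the last holds). The fingers move at their own pace and stop on an object; the grip force is fixed at half the most. Time passes only in rows, so rows that do not move let the fingers close. It gives the time, the measured TCP pose, the force and the opening at its end, in the units of the state.
- arm.read_state(): the state, without advancing time (a new reading comes with each control period).
- arm.grab_frame(name): name is "side" or "top" or "wrist"; returns a dict with "img" (480x640x3 uint8, red, green, blue), "range_z" (480x640 float32, m along the optical axis (not along the pixel's ray), 0 where there is no reading), "fov_y" (degrees; the focal length in pixels is half the picture's height over the tangent of half this angle, whatever the lens; pixels are square), "cx", "cy" (the principal point, pixels), "extrinsics" (4x4, takes a point from camera to world coordinates). Camera axes: x right, y down, z forward; pixel columns grow to the right and rows downward; lengths in m; the calibration is good to about 2 mm. A picture is of the moment at which its call begins.
- arm.finish_job(): hands the job in, once; it reports no verdict.
The state is a dict: "time_s": time; "q": joint angles; "qvel": joint speeds; "effort": joint torques, N m; "tcp_pos": TCP position; "tcp_rot": TCP orientation; "contact_force": force on the tool from outside, world axes, zero at the start; "moment": the same for the moment, N m; "opening": finger opening in m.
Only numpy, scipy, OpenCV 4.12 (cv2) and the standard library are available. Lean on these libraries where they do the work, as an engineer would, in place of code of your own. Each camera call takes 0.05 s, during which the arm holds its last target.

## Task

Open the white sealer jug on the pottery bench: push its red child-resistant cap down against the spring, firmly but without ever loading the cap and neck with more than 25 N, turn it counterclockwise while it is down, and lift it off. Then set the cap, top up, flat on the floor of the round terracotta dish and let go of it there; do not drop it from a height, and leave the pot, the pot lid and the jar where they are.

Things in the scene. Friction and masses are not known exactly. Their poses are not given: they have to be found in the camera images.
- jug: White jug, 120 x 120 x 165 mm, sloping shoulder up to 190 mm, fixed in a wooden cradle (158 x 158 x 45 mm). Origin: centre of the cradle's underside, on the bench; z up through the neck (34 mm across, 226 mm high). Yellow patch on its -x face; a carrying handle stands out to 99 mm on the +x side, all below 170 mm. The neck's two hooks hold the cap; a sprung grey plug sits in its mouth.
- cap: Red ribbed round cap, 54 mm across (55 over the ribs), 36 mm high, hollow, open below, about 40 g. Origin: centre of the skirt's underside; z up, out of the closed top, which bears a white line along its -x half. It starts locked on the jug at the seat: two lugs inside the skirt sit in pockets under the hooks (1 mm, 3 degrees of play), so while up it can be neither turned nor pulled off.
- cap_top (a point): Centre of the cap's top, 36 mm above its origin. Pressed down, the cap meets a spring: 6 N to start, 0.4 N more per mm. The lugs clear the catch at a depth of 2 to 12 mm (hidden, differs from jug to jug); 1.8 mm below that a hard stop ends the travel (3.8 to 13.8 mm, 8 to 12 N). So press by feel, to about 15 N. Over 25 N between cap and jug, any direction, damages the neck.
- seat (a point): Point on the jug's axis, 210 mm above the bench: the skirt's underside while the cap is locked; 20 mm above the shoulder. Kept down, the cap turns counterclockwise seen from above; its lugs are free of the hooks from 45 to 75 degrees of turn (aim at 60), hard stop at about 80. Then it lifts straight off, clear of the plug after 31 mm; let go there, it rests loose on the plug.
- dish: Shallow round terracotta dish, loose, 0.45 kg, 170 mm across the rim, 18 mm high, flat inner floor about 118 mm across, 6 mm above its underside. Origin: centre of the underside; z up.
- dish_floor (a point): Centre of the dish's inner floor, 6 mm above the dish's origin.
- pot: Bystander: open terracotta pot, 122 mm across, 64 mm high, with a stub handle to its +y side reaching 106 mm from its axis. Origin: centre of the underside.
- pot_lid: Bystander: terracotta pot lid with a knob, 90 mm across, 44 mm high, lying on the bench. Origin: centre of the underside.
- wax_jar: Bystander: amber glass jar with a metal cap, 70 mm across, 85 mm high. Origin: centre of the underside.
There are look-alikes about, which are no part of the job. There is more than one size of the cap; the job needs the largest. Of the things that look like the dish, take the one that is farthest from the robot's base at the start.

How it is judged:
On the way, in this order (a step that is already met when the one before it is completed fails the run):
1. the cap is turned more than 40 degrees on the neck, past its catch (angle between the x axis of cap and the x axis of jug, either way round above 0.7 rad and horizontal distance between cap and seat below 0.006 m and z of cap in the frame of seat below 0.005 m), for 0.05 s.
2. the cap is lifted off the neck (z of cap in the frame of seat above 0.03 m), for 0.05 s.
At the end, for the whole second after the job is handed in: The cap rests top up and flat (within 7 degrees) on the dish's inner floor (underside within 4 mm of it, axis within 40 mm of its centre), at rest and released, with the dish flat on the bench (horizontal distance between cap and dish_floor below 0.04 m and z of cap in the frame of dish_floor between -0.004 and 0.004 m and angle between cap's own z axis and vertical below 0.12 rad and angle between dish's own z axis and vertical below 0.05 rad and height (world z) of dish below 0.005 m and linear speed of cap below 0.02 m/s and contact force between the fingers and cap below 0.1 N); the robot touches nothing.
It fails at once if more than 25 N between the cap and the jug (contact force between cap and jug above 25 N).
It fails at once if the cap is let go in the air, more than 25 mm above the dish's floor, away from the neck (contact force between the fingers and cap below 0.02 N and z of cap in the frame of dish_floor above 0.025 m and distance between cap and seat above 0.045 m).
It fails at once if a bystander is moved by more than 20 mm (distance of any of pot, pot_lid, wax_jar from where it was at the start of the episode above 0.02 m).
It also fails if it takes over 72 s, if anything falls off the work surface, if the arm or the gripper's body presses on something with over 40 N, if the wrist force passes 120 N, or if a joint passes its speed limit or range.

## Working session

There is one attempt and no reset: what is moved stays moved. The work goes in short steps, Python scripts to look and compute and a tool call to move; the robot and the scene stay as the last step left them, time stands still between calls to the robot, and variables do not carry over. Pictures are saved under pics/ and viewed, and the job is handed in when it is done.

Besides the shell and the picture viewer there is one more tool, called after "Call:" as name(argument=value, ...), one argument or row to a line, values as JSON. servo_tool: Moves the arm, as the interface text tells. Its arguments: {"type":"object","properties":{"moves":{"type":"array","items":{"type":"array","items":{"type":"number"}}},"grip":{"type":"number"}},"required":["moves"]}

```bash
ls; mkdir -p pics; python3 - <<'E'
from workcell import arm
import cv2,numpy as np
s=arm.read_state()
for k,v in s.items(): print(k,np.round(v,4))
for n in ["side","top","wrist"]:
    f=arm.grab_frame(n); cv2.imwrite(f"pics/{n}0.png",f["img"][:,:,::-1]); np.savez(f"{n}0.npz",**f)
    print(n,f["fov_y"],f["cx"],f["cy"],np.round(f["extrinsics"],4).tolist())
E
```

```text
pics
time_s 0.0
q [ 1.042   0.151   1.438   0.      1.5538 -0.134 ]
qvel [ 0.0006  0.0013  0.0007 -0.0001 -0.0011 -0.0014]
effort [ 1.60000e-03 -7.13068e+01 -5.70869e+01  0.00000e+00  9.30000e-03
 -0.00000e+00]
tcp_pos [0.221  0.5306 0.2447]
tcp_rot [-1.5496  0.3101 -0.3094]
contact_force [ 0.3982  0.4578 -0.0938]
moment [0.0061 0.0266 0.0206]
opening 0.0853
side 54.68339665133484 318.72702071719914 236.1734360330123 [[0.9975, -0.0365, 0.0606, 0.5058], [-0.0703, -0.6033, 0.7944, -0.7182], [0.0075, -0.7967, -0.6043, 0.7342], [0.0, 0.0, 0.0, 1.0]]
top 55.10162881025671 322.05878716442163 238.07951003833546 [[-0.0147, -0.997, 0.0765, 0.4756], [-0.9997, 0.016, 0.0161, -0.0016], [-0.0173, -0.0762, -0.9969, 1.0176], [0.0, 0.0, 0.0, 1.0]]
wrist 63.36098143061753 313.73925176511295 242.85996863850875 [[0.3843, 0.8839, 0.2667, 0.1528], [0.9232, -0.3678, -0.1111, 0.5595], [-0.0001, 0.2889, -0.9574, 0.3734], [0.0, 0.0, 0.0, 1.0]]
```

View pics/side0.png

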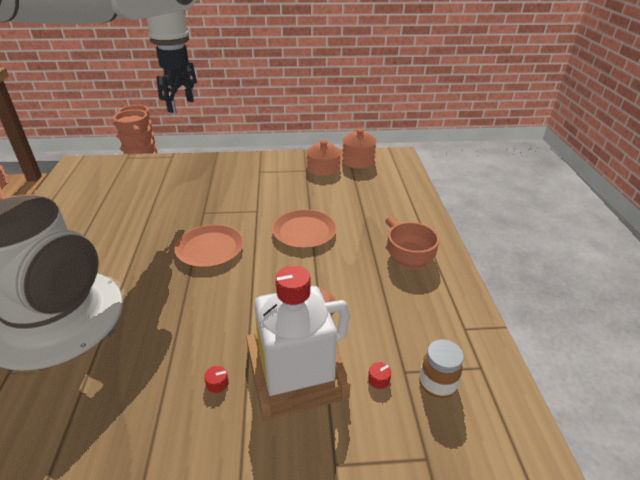

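View pics/top0.png

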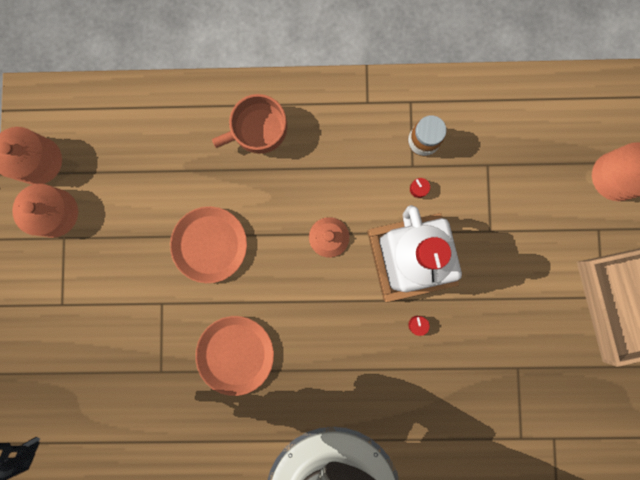

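View pics/wrist0.png

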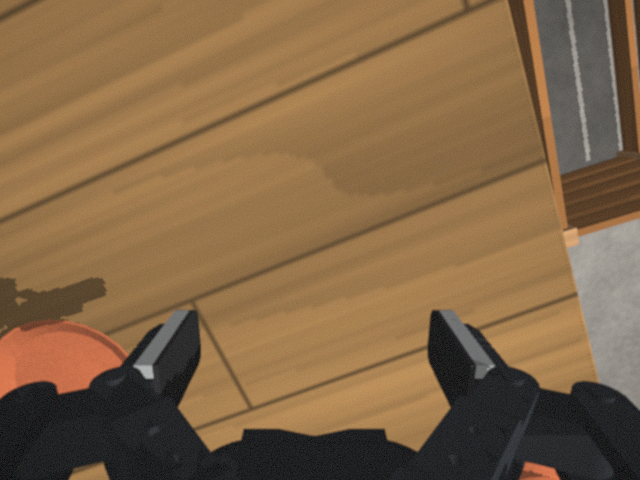

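The top view (image up = +x, left = +y) shows the jug and its red cap at about (433,252). The white line on the cap points down the image, towards -x. There are two dishes, at (208,245) and (235,355), and two small look-alike caps at (420,188) and (419,325). Next I'll measure these.

```bash
cat > h.py <<'E'
import numpy as np,cv2
from scipy.spatial.transform import Rotation as R
def K(f): 
    h=f["img"].shape[0]; return (h/2)/np.tan(np.radians(float(f["fov_y"]))/2)
def cloud(f):
    fl=K(f); h,w=f["img"].shape[:2]; u,v=np.meshgrid(np.arange(w),np.arange(h)); z=f["range_z"]
    P=np.stack([(u-f["cx"])/fl*z,(v-f["cy"])/fl*z,z],-1); T=f["extrinsics"]
    return P@T[:3,:3].T+T[:3,3]
def ray(f,u,v,zp):
    fl=K(f);T=f["extrinsics"]; d=T[:3,:3]@np.array([(u-f["cx"])/fl,(v-f["cy"])/fl,1]); o=T[:3,3]
    return o+d*(zp-o[2])/d[2]
def hsv(f): return cv2.cvtColor(f["img"],cv2.COLOR_RGB2HSV)
def red(f):
    H=hsv(f); return (((H[...,0]<4)|(H[...,0]>174))&(H[...,1]>200)&(H[...,2]>90))
E
python3 - <<'E'
from h import *
for n in ["top","side"]:
    f=dict(np.load(n+"0.npz")); P=cloud(f); m=red(f)
    c,l,st,ce=cv2.connectedComponentsWithStats(m.astype(np.uint8))
    for i in range(1,c):
        if st[i,4]>60:
            p=P[l==i]; print(n,"red",st[i],ce[i].round(1),p.min(0).round(3),p.max(0).round(3), "zmed",np.median(p[:,2]).round(4))
    H=hsv(f); m=((H[...,0]>=3)&(H[...,0]<13)&(H[...,1]>130)&(H[...,2]>80)&(P[...,2]<0.03)&(P[...,2]>0.003)).astype(np.uint8)
    m=cv2.morphologyEx(m,cv2.MORPH_OPEN,np.ones((5,5)))
    cs,_=cv2.findContours(m,cv2.RETR_EXTERNAL,cv2.CHAIN_APPROX_NONE)
    for c in cs:
        if cv2.contourArea(c)>1500:
            (x,y),ax,a=cv2.fitEllipse(c); w=ray(f,x,y,0.018)
            q=c[:,0]; pts=np.array([ray(f,u,v,0.018) for u,v in q]); (cx,cy),r=cv2.minEnclosingCircle(pts[:,:2].astype(np.float32))
            flz=P[int(y)-5:int(y)+5,int(x)-5:int(x)+5,2]
            print(n,"dish?",round(x),round(y),w.round(4),"circ",round(cx,4),round(cy,4),"r",round(r,4),"dist",round(np.hypot(cx,cy),3),"floor z",np.median(flz).round(4))
# cap top disc: points near the highest plane
for n in ["top","side"]:
    f=dict(np.load(n+"0.npz")); P=cloud(f)
    m=((P[...,2]>0.239)&(P[...,2]<0.254)&(abs(P[...,1])<0.35)&(P[...,0]>0.3)).astype(np.uint8)
    mm=m*(red(f)|(hsv(f)[...,1]<60))
    cs,_=cv2.findContours(mm.astype(np.uint8),cv2.RETR_EXTERNAL,cv2.CHAIN_APPROX_NONE)
    for c in cs:
        if cv2.contourArea(c)>200:
            pts=np.array([ray(f,u,v,0.246) for u,v in c[:,0]]); (cx,cy),r=cv2.minEnclosingCircle(pts[:,:2].astype(np.float32))
            (x,y),ax,a=cv2.fitEllipse(c)
            print(n,"cap",cx,cy,r,"ell",x,y,ray(f,x,y,0.246).round(4), np.median(P[...,2][mm>0]))
            w=(mm>0)&(hsv(f)[...,1]<60); u=np.argwhere(w); pw=np.array([ray(f,b,a_,.246)[:2] for a_,b in u]);print("white",pw.mean(0),pw.min(0),pw.max(0))
from workcell import arm
s=arm.read_state(); print(R.from_rotvec(s["tcp_rot"]).as_matrix().round(3))
E
```

```text
top dish? 234 356 [0.3021 0.206  0.018 ] circ 0.3025 0.207 r 0.085 dist 0.367 floor z 0.0059
top dish? 208 244 [0.5423 0.2632 0.018 ] circ 0.5427 0.2634 r 0.0847 dist 0.603 floor z 0.006
top dish? 259 125 [0.8069 0.1509 0.018 ] circ 0.8044 0.1494 r 0.0545 dist 0.818 floor z 0.012
[[ 0.923 -0.     0.385]
 [-0.385 -0.001  0.923]
 [-0.    -1.    -0.001]]
```

```bash
python3 - <<'E'
from h import *
for n,(u,v) in {"top":(425,250),"side":(293,292)}.items():
    f=dict(np.load(n+"0.npz")); P=cloud(f); H=hsv(f)
    print(n,H[v,u],P[v,u].round(4))
    d=(230,300) if n=="side" else (208,245)
    d=(305,232) if n=="side" else d
    print(H[d[1],d[0]],P[d[1],d[0]].round(4))
    m=(((H[...,0]<3)|(H[...,0]>174))&(H[...,1]>190)&(H[...,2]>60))
    c,l,st,ce=cv2.connectedComponentsWithStats(m.astype(np.uint8))
    for i in range(1,c):
        if st[i,4]>60:
            p=P[l==i]; print(n,"red",st[i],ce[i].round(1),p.min(0).round(3),p.max(0).round(3), "zmed",np.median(p[:,2]).round(4))
    m=((P[...,2]>0.241)&(P[...,2]<0.252)&(abs(P[...,1])<0.35)&(P[...,0]>0.3)&(P[...,0]<0.8)).astype(np.uint8)
    cs,_=cv2.findContours(m,cv2.RETR_EXTERNAL,cv2.CHAIN_APPROX_NONE)
    for c in cs:
        if cv2.contourArea(c)>100:
            pts=np.array([ray(f,u,v,0.246) for u,v in c[:,0]]); (cx,cy),r=cv2.minEnclosingCircle(pts[:,:2].astype(np.float32))
            k=np.zeros_like(m); cv2.drawContours(k,[c],-1,1,-1)
            print(n,"top",np.round([cx,cy,r],4),"z",np.median(P[...,2][k>0]).round(4), "meanpt",P[k>0].mean(0).round(4))
            w=(k>0)&(H[...,1]<90); uu=np.argwhere(w)
            if len(uu)>3: pw=np.array([ray(f,b,a,.246)[:2] for a,b in uu]); d=pw.mean(0)-[cx,cy]; print("line",d.round(4),np.degrees(np.arctan2(d[1],d[0])))
E
```

```text
top [  0 190 193] [ 0.5119 -0.1606  0.2483]
[  8 145 207] [0.5419 0.267  0.0071]
top red [410 179  19  18 186] [419.7 188. ] [ 0.476 -0.217  0.009] [ 0.677 -0.002  1.018] zmed 0.027
top red [417 238  33  31 489] [433.  251.8] [ 0.476 -0.201  0.22 ] [ 0.532 -0.002  1.018] zmed 0.246
top red [409 317  19  18 124] [417.8 325.6] [ 0.344 -0.206  0.001] [ 0.38  -0.17   0.032] zmed 0.027
top top [ 0.5065 -0.1773  0.0275] z 0.2462 meanpt [ 0.5065 -0.1768  0.2489]
line [-0.0121 -0.0069] -150.19695197037936
side [  1 199 123] [ 0.5065 -0.2042  0.2381]
[  9 126 204] [0.5441 0.2585 0.0066]
side red [277 285  19  19  92] [284.8 295.2] [ 0.482 -0.718  0.215] [ 0.509 -0.188  0.734] zmed 0.2267
side top [ 0.5063 -0.1812  0.0296] z 0.2458 meanpt [ 0.5064 -0.1823  0.247 ]
line [-0.0122  0.0028] 167.19910061720404
```

The cap centre is at about (0.5065, -0.178) with its top at z = 0.246 and a diameter of 55 mm, all as specified. The far dish is at (0.5425, 0.263), 0.60 m from the base (the other is at 0.37 m), with its floor at z = 0.006. I'll turn the tool +60° first, so that joint 6 has room for the counterclockwise turn, and raise it at the same time.

Call:
servo_tool(
  moves=[
    [0,-0.02,0,10],
    [0,-0.02,0,10],
    [0,-0.02,0,10],
    [0,-0.02,0,10],
    [0,-0.02,0,10],
  ],
  grip=100,
)

```text
time_s: 0.78
tcp_pos: [0.2211, 0.5307, 0.3457]
tcp_rot: [-1.336, 0.987, -0.987]
contact_force: [-0.3, -0.6, -0.1]
opening: 0.0855
```

Call:
servo_tool(
  moves=[
    [0,0,0,10],
    [0,0,0,0],
  ],
)

```text
time_s: 1.02
tcp_pos: [0.2211, 0.5307, 0.3451]
tcp_rot: [-1.268, 1.113, -1.113]
contact_force: [-0.4, 0.1, -0.2]
opening: 0.0853
```

```bash
cat > d.py <<'E'
import sys
from h import *
from workcell import arm
s=arm.read_state(); M=R.from_rotvec(s["tcp_rot"]).as_matrix(); t=np.array([float(a) for a in sys.argv[1:4]])
print("t",s["time_s"],"tcp",np.round(s["tcp_pos"],4),"F",np.round(s["contact_force"],2),"open",s["opening"],"q",np.round(s["q"],3))
print(M.round(4)); print("tool delta",(M.T@(t-s["tcp_pos"])).round(4))
E
python3 d.py 0.5065 -0.178 0.320
```

```text
t 1.025 tcp [0.2211 0.5307 0.3451] F [-0.41  0.15 -0.15] open 0.08533182633378865 q [1.042 0.138 1.253 0.    1.751 0.912]
[[ 1.293e-01 -2.000e-04  9.916e-01]
 [-9.916e-01 -4.000e-04  1.293e-01]
 [ 3.000e-04 -1.000e+00 -3.000e-04]]
tool delta [0.7397 0.0253 0.1913]
```

Call:
servo_tool(
  moves=[
    [0.049,0,0.0127,0],
    [0.049,0,0.0127,0],
    [0.049,0,0.0127,0],
    [0.049,0,0.0127,0],
    [0.049,0,0.0127,0],
  ],
)

```text
time_s: 1.65
tcp_pos: [0.3158, 0.2944, 0.345]
tcp_rot: [-1.27, 1.11, -1.11]
contact_force: [0.5, 0.1, 0.1]
opening: 0.0853
```

Call:
servo_tool(
  moves=[
    [0.049,0,0.0127,0],
    [0.049,0,0.0127,0],
    [0.049,0,0.0127,0],
    [0.049,0,0.0127,0],
    [0.049,0,0.0127,0],
  ],
)

```text
time_s: 2.28
tcp_pos: [0.4102, 0.0595, 0.3451]
tcp_rot: [-1.27, 1.11, -1.11]
contact_force: [0.7, 1.3, 0.1]
opening: 0.0855
```

Call:
servo_tool(
  moves=[
    [0.049,0,0.0127,0],
    [0.049,0,0.0127,0],
    [0.049,0,0.0127,0],
    [0.049,0,0.0127,0],
    [0,0,0,0],
  ],
)

```text
time_s: 2.9
tcp_pos: [0.4861, -0.1294, 0.3438]
tcp_rot: [-1.269, 1.115, -1.111]
contact_force: [0.6, -0.6, -0.2]
opening: 0.0855
```

```bash
python3 d.py 0.5065 -0.178 0.320; python3 - <<'E'
from workcell import arm
import cv2
from h import *
f=arm.grab_frame("wrist"); cv2.imwrite("pics/wrist1.png",f["img"][:,:,::-1]); np.savez("wrist1.npz",**f)
P=cloud(f);H=hsv(f)
m=(((P[...,2]>0.241)&(P[...,2]<0.251)&(np.hypot(P[...,0]-.5065,P[...,1]+.178)<0.045))).astype(np.uint8)
cs,_=cv2.findContours(m,cv2.RETR_EXTERNAL,cv2.CHAIN_APPROX_NONE); c=max(cs,key=cv2.contourArea)
pts=np.array([ray(f,u,v,0.246) for u,v in c[:,0]]); print(cv2.minEnclosingCircle(pts[:,:2].astype(np.float32)), P[m>0].mean(0), np.median(P[m>0][:,2]))
E
```

```text
t 2.9 tcp [ 0.4861 -0.1294  0.3438] F [ 0.65 -0.62 -0.23] open 0.08554333762263866 q [-4.130e-01 -1.400e-02  1.416e+00 -1.000e-03  1.742e+00 -5.440e-01]
[[ 1.300e-01 -2.400e-03  9.915e-01]
 [-9.915e-01  5.000e-04  1.300e-01]
 [-8.000e-04 -1.000e+00 -2.400e-03]]
tool delta [0.0509 0.0238 0.014 ]
((0.5048982501029968, -0.17440174520015717), 0.02797205187380314) [ 0.50525561 -0.17405323  0.24573279] 0.24585194801213656
```

View pics/wrist1.png

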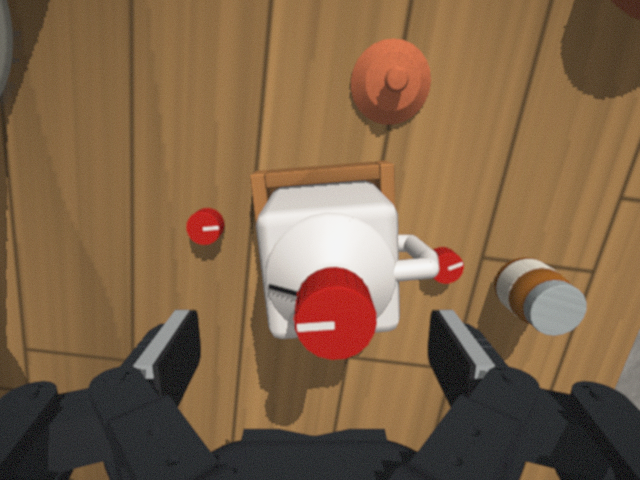

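The wrist view shows the cap at about (335,314), roughly midway between the open fingers, with the handle to the right. I'll let the arm settle and measure again.

Call:
servo_tool(
  moves=[
    [0,0,0,0],
    [0,0,0,0],
  ],
)

```text
time_s: 3.2
tcp_pos: [0.4854, -0.1257, 0.3456]
tcp_rot: [-1.268, 1.112, -1.112]
contact_force: [-0.4, -0.8, -0.3]
opening: 0.0857
```

```bash
cat > w.py <<'E'
from workcell import arm
from h import *
f=arm.grab_frame("wrist"); P=cloud(f);H=hsv(f)
m=(((P[...,2]>0.241)&(P[...,2]<0.251)&(np.hypot(P[...,0]-.5065,P[...,1]+.178)<0.045))).astype(np.uint8)
cs,_=cv2.findContours(m,cv2.RETR_EXTERNAL,cv2.CHAIN_APPROX_NONE); c=max(cs,key=cv2.contourArea)
pts=np.array([ray(f,u,v,0.246) for u,v in c[:,0]]); print(cv2.minEnclosingCircle(pts[:,:2].astype(np.float32)), P[m>0].mean(0), np.median(P[m>0][:,2]))
E
python3 w.py;  python3 d.py 0.506 -0.177 0.320
```

```text
((0.505501925945282, -0.17407678067684174), 0.028238436207175255) [ 0.50524047 -0.17398726  0.24573095] 0.24585939780941554
t 3.25 tcp [ 0.4854 -0.1258  0.3456] F [-0.08  0.93 -0.  ] open 0.08508523208528929 q [-0.407 -0.019  1.417 -0.     1.742 -0.538]
[[ 1.305e-01  5.000e-04  9.915e-01]
 [-9.915e-01 -3.000e-04  1.305e-01]
 [ 3.000e-04 -1.000e+00  5.000e-04]]
tool delta [0.0534 0.0257 0.0137]
```

Call:
servo_tool(
  moves=[
    [0.026,0.01,0.007,0],
    [0.026,0.01,0.007,0],
    [0,0.015,0,0],
    [0,0,0,0],
    [0,0,0,0],
  ],
)

```text
time_s: 3.88
tcp_pos: [0.5062, -0.1764, 0.3106]
tcp_rot: [-1.267, 1.113, -1.114]
contact_force: [-0.1, 0.2, -0.4]
opening: 0.0856
```

```bash
python3 w.py;  python3 d.py 0.506 -0.1757 0.2275
```

```text
((0.5054346919059753, -0.17484790086746216), 0.027479765936732292) [ 0.50548074 -0.17437084  0.24582671] 0.245924069071322
t 3.925 tcp [ 0.5062 -0.1763  0.3109] F [ 0.12 -0.56 -0.36] open 0.0851894506654865 q [-0.479  0.055  1.412 -0.     1.674 -0.608]
[[ 1.288e-01  6.000e-04  9.917e-01]
 [-9.917e-01 -4.000e-04  1.288e-01]
 [ 5.000e-04 -1.000e+00  6.000e-04]]
tool delta [-0.0007  0.0834 -0.0002]
```

Call:
servo_tool(
  moves=[
    [0,0.025,0,0],
    [0,0.025,0,0],
    [0,0.02,0,0],
    [0,0.013,0,0],
    [0,0,0,0],
  ],
)

```text
time_s: 4.55
tcp_pos: [0.5061, -0.1763, 0.2272]
tcp_rot: [-1.268, 1.114, -1.113]
contact_force: [-0.4, -0.5, 0.6]
opening: 0.0855
```

Call:
servo_tool(
  moves=[
    [0,0,0,0],
    [0,0,0,0],
    [0,0,0,0],
    [0,0,0,0],
  ],
  grip=67,
)

```text
time_s: 5.05
tcp_pos: [0.5062, -0.1765, 0.2275]
tcp_rot: [-1.267, 1.114, -1.114]
contact_force: [-0.2, -0.3, -0.5]
opening: 0.0572
```

```bash
python3 d.py 0.506 -0.1757 0.2275; python3 - <<'E'
from workcell import arm
import cv2
f=arm.grab_frame("wrist"); cv2.imwrite("pics/wrist2.png",f["img"][:,:,::-1])
f=arm.grab_frame("side"); cv2.imwrite("pics/side2.png",cv2.resize(f["img"][180:420,180:500,::-1],(800,600)))
E
```

```text
t 5.05 tcp [ 0.5062 -0.1765  0.2275] F [-0.18 -0.27 -0.47] open 0.057154609393266595 q [-0.479  0.076  1.556 -0.     1.51  -0.608]
[[ 1.285e-01  1.000e-04  9.917e-01]
 [-9.917e-01 -2.000e-04  1.285e-01]
 [ 2.000e-04 -1.000e+00  1.000e-04]]
tool delta [-0.0008 -0.     -0.0001]
```

View pics/wrist2.png

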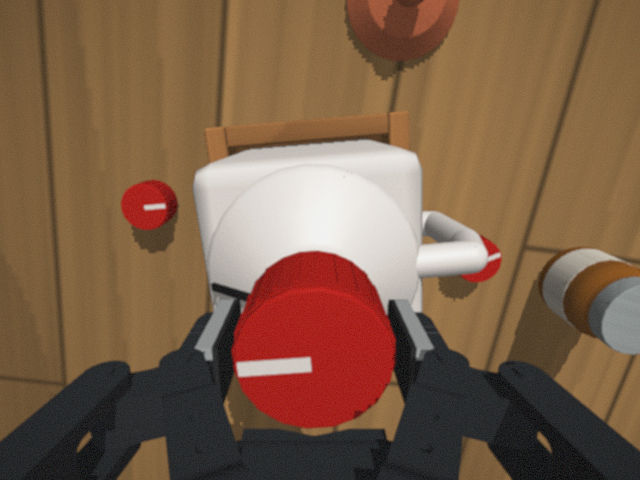

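View pics/side2.png

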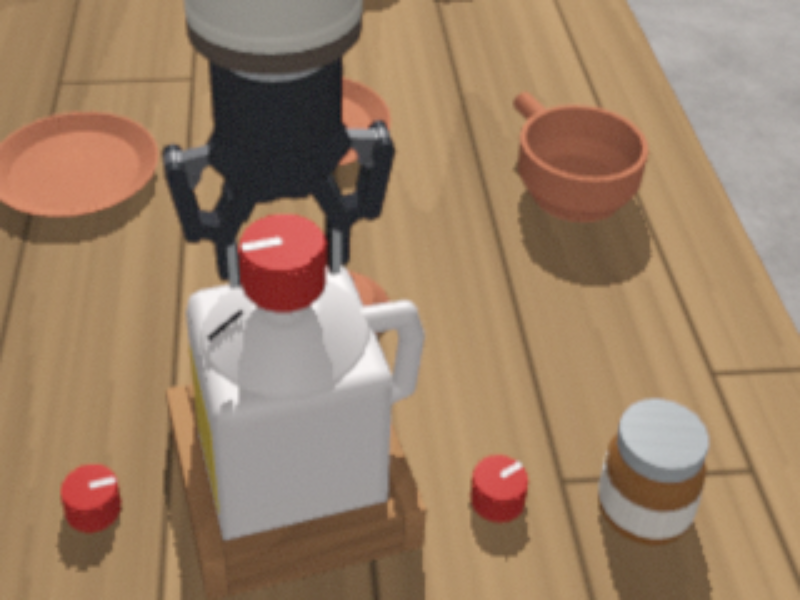

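```bash
python3 - <<'E'
from workcell import arm
from h import *
f=arm.grab_frame("side"); fl=K(f);Ti=np.linalg.inv(f["extrinsics"])
for p in [(0.5062-.029,-0.1765-.004,.2135),(0.5062+.029,-0.1765+.004,.2135),(0.506,-.1757,.246),(0.506-.0275,-.1757,.246),(0.506+.0275,-.1757,.246),(0.506,-.1757-.0275,.246)]:
    c=Ti[:3,:3]@p+Ti[:3,3]; u=c[0]/c[2]*fl+f["cx"];v=c[1]/c[2]*fl+f["cy"]; print(p,"full",round(u,1),round(v,1),"crop",round((u-180)*2.5),round((v-180)*2.5))
P=cloud(f)
m=(P[...,2]>0.243)&(P[...,2]<0.25)&(np.hypot(P[...,0]-.506,P[...,1]+.177)<0.035)
q=P[m];print(q.min(0),q.max(0),len(q))
H=hsv(f); g=(H[...,2]<70)&(P[...,2]>0.19)&(P[...,2]<0.25)&(np.hypot(P[...,0]-.506,P[...,1]+.177)<0.06); print(P[g].min(0),P[g].max(0),P[g].mean(0))
E
```

```text
(0.47719999999999996, -0.1805, 0.2135) full 274.6 293.6 crop 237 284
(0.5352, -0.1725, 0.2135) full 310.7 288.5 crop 327 271
(0.506, -0.1757, 0.246) full 292.1 275.6 crop 280 239
(0.4785, -0.1757, 0.246) full 274.4 276.3 crop 236 241
(0.5335, -0.1757, 0.246) full 309.6 274.9 crop 324 237
(0.506, -0.2032, 0.246) full 292.5 287.8 crop 281 269
[ 0.47475644 -0.2048762   0.24303919] [ 0.53995141 -0.14947249  0.24957599] 665
[ 0.46672178 -0.19024358  0.19074673] [ 0.54812258 -0.17584608  0.24993061] [ 0.51044638 -0.18316721  0.23814663]
```

The predicted fingertip position matches the side picture, at about (232,285), and the pads straddle the cap's diameter. I'll close now.

Call:
servo_tool(
  moves=[
    [0,0,0,0],
    [0,0,0,0],
  ],
  grip=63,
)

```text
time_s: 5.45
tcp_pos: [0.5062, -0.1765, 0.2274]
tcp_rot: [-1.267, 1.114, -1.114]
contact_force: [0.0, -0.3, 1.9]
opening: 0.054
```

Call:
servo_tool(
  moves=[
    [0,0,0,0],
    [0,0,0,0],
    [0,0,0,0],
  ],
  grip=40,
)

```text
time_s: 5.82
tcp_pos: [0.5062, -0.1765, 0.2277]
tcp_rot: [-1.267, 1.113, -1.114]
contact_force: [-1.5, 0.6, 5.3]
opening: 0.0526
```

Call:
servo_tool(
  moves=[
    [0,0.001,0,0],
    [0,0,0,0],
  ],
)

```text
time_s: 6.08
tcp_pos: [0.5062, -0.1766, 0.2267]
tcp_rot: [-1.267, 1.113, -1.114]
contact_force: [-1.8, 0.3, 5.7]
opening: 0.0526
```

Call:
servo_tool(
  moves=[
    [0,0.001,0,0],
    [0,0,0,0],
  ],
)

```text
time_s: 6.32
tcp_pos: [0.5062, -0.1765, 0.2257]
tcp_rot: [-1.267, 1.113, -1.114]
contact_force: [-1.2, 2.0, 6.2]
opening: 0.0527
```

Call:
servo_tool(
  moves=[
    [0,0.0006,0,0],
    [0,0,0,0],
  ],
)

```text
time_s: 6.58
tcp_pos: [0.5062, -0.1766, 0.2252]
tcp_rot: [-1.267, 1.113, -1.114]
contact_force: [-1.1, 1.0, 6.5]
opening: 0.0528
```

Call:
servo_tool(
  moves=[
    [0,0.0006,0,0],
    [0,0,0,0],
  ],
)

```text
time_s: 6.82
tcp_pos: [0.5062, -0.1766, 0.2246]
tcp_rot: [-1.267, 1.113, -1.114]
contact_force: [-1.6, -0.6, 6.5]
opening: 0.0525
```

Call:
servo_tool(
  moves=[
    [0,0.0006,0,0],
    [0,0,0,0],
  ],
)

```text
time_s: 7.08
tcp_pos: [0.5062, -0.1766, 0.224]
tcp_rot: [-1.267, 1.113, -1.114]
contact_force: [-1.7, 0.8, 6.5]
opening: 0.0528
```

Call:
servo_tool(
  moves=[
    [0,0.0006,0,0],
    [0,0,0,0],
  ],
)

```text
time_s: 7.32
tcp_pos: [0.5062, -0.1766, 0.2234]
tcp_rot: [-1.267, 1.113, -1.114]
contact_force: [-1.6, 0.5, 6.8]
opening: 0.0529
```

Call:
servo_tool(
  moves=[
    [0,0.0006,0,0],
    [0,0,0,0],
  ],
)

```text
time_s: 7.58
tcp_pos: [0.5062, -0.1766, 0.2228]
tcp_rot: [-1.267, 1.113, -1.114]
contact_force: [-2.7, -0.3, 7.1]
opening: 0.0528
```

Call:
servo_tool(
  moves=[
    [0,0.0006,0,0],
    [0,0,0,0],
  ],
)

```text
time_s: 7.82
tcp_pos: [0.5063, -0.1766, 0.2223]
tcp_rot: [-1.267, 1.113, -1.114]
contact_force: [-1.5, 1.4, 7.3]
opening: 0.0527
```

Call:
servo_tool(
  moves=[
    [0,0.0006,0,0],
    [0,0,0,0],
  ],
)

```text
time_s: 8.07
tcp_pos: [0.5063, -0.1766, 0.2217]
tcp_rot: [-1.267, 1.113, -1.114]
contact_force: [-1.9, 0.7, 7.4]
opening: 0.053
```

Call:
servo_tool(
  moves=[
    [0,0.0006,0,0],
    [0,0,0,0],
  ],
)

```text
time_s: 8.32
tcp_pos: [0.5063, -0.1766, 0.2211]
tcp_rot: [-1.267, 1.113, -1.114]
contact_force: [-1.4, 1.7, 7.6]
opening: 0.0526
```

Call:
servo_tool(
  moves=[
    [0,0.0006,0,0],
    [0,0,0,0],
  ],
)

```text
time_s: 8.57
tcp_pos: [0.5063, -0.1766, 0.2205]
tcp_rot: [-1.267, 1.113, -1.114]
contact_force: [-2.6, 1.1, 8.0]
opening: 0.0531
```

Call:
servo_tool(
  moves=[
    [0,0.0006,0,0],
    [0,0,0,0],
  ],
)

```text
time_s: 8.82
tcp_pos: [0.5062, -0.1766, 0.2199]
tcp_rot: [-1.267, 1.113, -1.114]
contact_force: [-2.3, 0.5, 9.7]
opening: 0.0527
```

Call:
servo_tool(
  moves=[
    [0,0.0004,0,0],
    [0,0,0,0],
  ],
)

```text
time_s: 9.07
tcp_pos: [0.5063, -0.1766, 0.2195]
tcp_rot: [-1.267, 1.113, -1.115]
contact_force: [-2.9, 0.5, 9.3]
opening: 0.0526
```

Call:
servo_tool(
  moves=[
    [0,0.0005,0,0],
    [0,0,0,0],
  ],
)

```text
time_s: 9.32
tcp_pos: [0.5062, -0.1766, 0.2191]
tcp_rot: [-1.267, 1.113, -1.114]
contact_force: [-1.9, 1.6, 8.4]
opening: 0.0524
```

Call:
servo_tool(
  moves=[
    [0,0.0005,0,0],
    [0,0,0,0],
  ],
)

```text
time_s: 9.57
tcp_pos: [0.5063, -0.1766, 0.2189]
tcp_rot: [-1.267, 1.113, -1.115]
contact_force: [-3.4, 1.3, 12.5]
opening: 0.0526
```

The stop is reached: 12.5 N, and the z motion has stalled after about 8.5 mm. Now I'll start the counterclockwise turn.

Call:
servo_tool(
  moves=[
    [0,0,0,-4],
    [0,0,0,0],
  ],
)

```text
time_s: 9.82
tcp_pos: [0.5065, -0.1767, 0.219]
tcp_rot: [-1.297, 1.059, -1.062]
contact_force: [-1.8, 0.8, 11.8]
opening: 0.053
```

Call:
servo_tool(
  moves=[
    [0,0,0,-4],
    [0,0,0,-4],
    [0,0,0,0],
  ],
)

```text
time_s: 10.2
tcp_pos: [0.5066, -0.1767, 0.219]
tcp_rot: [-1.351, 0.954, -0.957]
contact_force: [-0.8, 0.8, 11.4]
opening: 0.0528
```

```bash
python3 -c "
from workcell import arm;print(arm.read_state()['moment'],arm.read_state()['contact_force'])
import cv2
f=arm.grab_frame('side'); cv2.imwrite('pics/side3.png',cv2.resize(f['img'][230:350,210:370,::-1],(800,600)))"
```

```text
[0.042014   0.1629877  0.04575296] [-0.83246635  0.77888968 11.37775203]
```

View pics/side3.png

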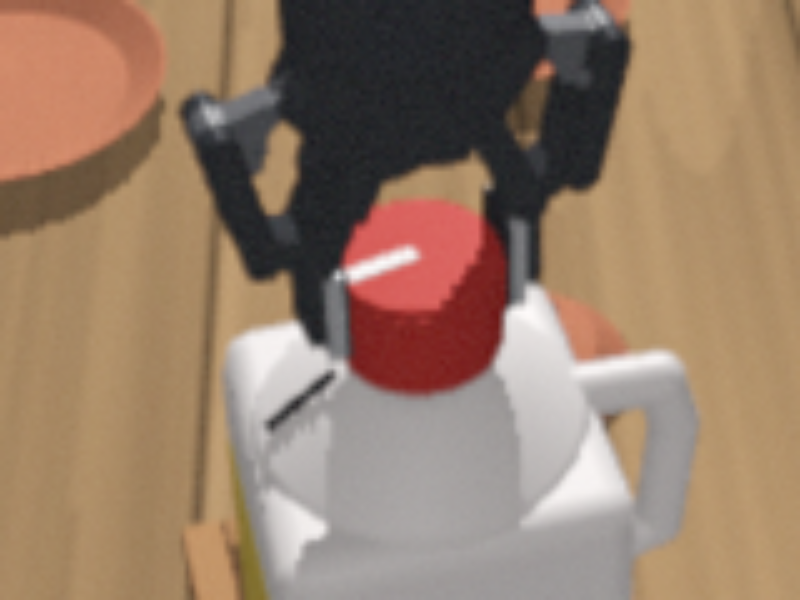

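The white line has turned with the gripper and the moment is small, so I'll go on to 60° in total.

Call:
servo_tool(
  moves=[
    [0,0,0,-5],
    [0,0,0,-5],
    [0,0,0,-5],
    [0,0,0,0],
  ],
)

```text
time_s: 10.75
tcp_pos: [0.5066, -0.1767, 0.219]
tcp_rot: [-1.435, 0.754, -0.757]
contact_force: [-0.7, 0.2, 10.8]
opening: 0.053
```

Call:
servo_tool(
  moves=[
    [0,0,0,-5],
    [0,0,0,-5],
    [0,0,0,-5],
    [0,0,0,0],
  ],
)

```text
time_s: 11.25
tcp_pos: [0.5066, -0.1767, 0.219]
tcp_rot: [-1.499, 0.552, -0.555]
contact_force: [0.1, 0.2, 11.2]
opening: 0.0529
```

Call:
servo_tool(
  moves=[
    [0,0,0,-5],
    [0,0,0,-5],
    [0,0,0,-5],
    [0,0,0,0],
  ],
)

```text
time_s: 11.75
tcp_pos: [0.5065, -0.1767, 0.219]
tcp_rot: [-1.543, 0.348, -0.351]
contact_force: [-1.2, 0.3, 12.1]
opening: 0.0525
```

Call:
servo_tool(
  moves=[
    [0,0,0,-3],
    [0,0,0,0],
    [0,0,0,0],
  ],
)

```text
time_s: 12.12
tcp_pos: [0.5066, -0.1767, 0.219]
tcp_rot: [-1.549, 0.308, -0.311]
contact_force: [-0.5, 0.1, 11.2]
opening: 0.0524
```

```bash
python3 d.py .5 0 .3; python3 -c "
from workcell import arm;print(arm.read_state()['moment'],arm.read_state()['contact_force'])
import cv2
f=arm.grab_frame('side'); cv2.imwrite('pics/side4.png',cv2.resize(f['img'][230:350,210:370,::-1],(800,600)))"
```

```text
t 12.125 tcp [ 0.5066 -0.1767  0.219 ] F [-0.54  0.08 11.2 ] open 0.052400191774833516 q [-0.479  0.079  1.569 -0.     1.491 -1.655]
[[ 9.231e-01  1.700e-03  3.845e-01]
 [-3.845e-01 -1.100e-03  9.231e-01]
 [ 2.000e-03 -1.000e+00 -3.000e-04]]
tool delta [-0.0739 -0.0812  0.1606]
[0.01071605 0.19070946 0.09700706] [-0.54365491  0.08024071 11.19663085]
```

View pics/side4.png

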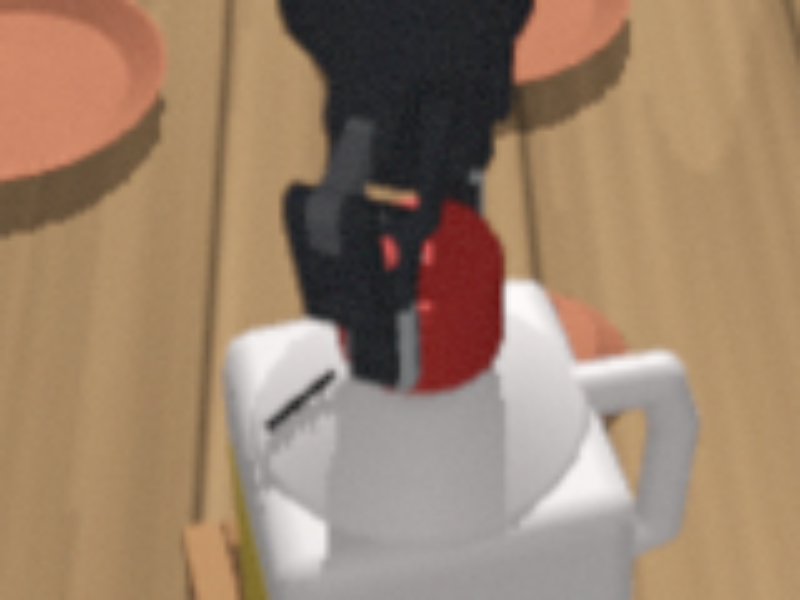

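```bash
python3 -c "
from workcell import arm
import cv2
f=arm.grab_frame('wrist'); cv2.imwrite('pics/wrist4.png',f['img'][:,:,::-1])"
```

```text
(no output)
```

View pics/wrist4.png

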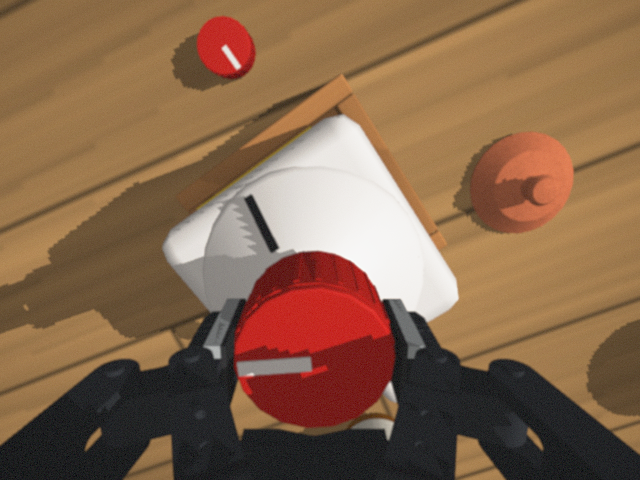

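The line is unchanged in the gripper and the jug has turned about 60° relative to it. Now I'll lift, gently at first.

Call:
servo_tool(
  moves=[
    [0,-0.002,0,0],
    [0,-0.003,0,0],
    [0,-0.003,0,0],
    [0,-0.002,0,0],
  ],
)

```text
time_s: 12.72
tcp_pos: [0.5063, -0.1766, 0.2283]
tcp_rot: [-1.549, 0.309, -0.31]
contact_force: [-0.3, 0.6, -1.0]
opening: 0.0527
```

Call:
servo_tool(
  moves=[
    [0,-0.002,0,0],
    [0,-0.002,0,0],
    [0,0,0,0],
  ],
)

```text
time_s: 13.1
tcp_pos: [0.5062, -0.1765, 0.2319]
tcp_rot: [-1.549, 0.31, -0.31]
contact_force: [0.0, 0.1, -0.4]
opening: 0.0529
```

Above its seat the cap moves freely with no pull. I'll lift it clear.

Call:
servo_tool(
  moves=[
    [0,-0.008,0,0],
    [0,-0.012,0,0],
    [0,-0.02,0,0],
    [0,-0.02,0,0],
    [0,-0.02,0,0],
  ],
)

```text
time_s: 13.72
tcp_pos: [0.5062, -0.1765, 0.3135]
tcp_rot: [-1.549, 0.309, -0.31]
contact_force: [0.4, 0.3, 0.6]
opening: 0.0527
```

Call:
servo_tool(
  moves=[
    [0,0,0,0],
    [0,0,0,0],
  ],
)

```text
time_s: 13.98
tcp_pos: [0.5061, -0.1764, 0.3114]
tcp_rot: [-1.548, 0.31, -0.309]
contact_force: [0.1, -0.6, -0.9]
opening: 0.0526
```

```bash
python3 d.py 0.5425 0.2634 0.3; python3 - <<'E'
from workcell import arm
from h import *
for n in ["side","top"]:
    f=arm.grab_frame(n); cv2.imwrite(f"pics/{n}5.png",f["img"][:,:,::-1])
P=cloud(f); H=hsv(f)
m=((H[...,0]>=3)&(H[...,0]<13)&(H[...,1]>120)&(P[...,2]<0.03)&(P[...,2]>0.003)).astype(np.uint8)
m=cv2.morphologyEx(m,cv2.MORPH_OPEN,np.ones((5,5)))
for c in cv2.findContours(m,cv2.RETR_EXTERNAL,cv2.CHAIN_APPROX_NONE)[0]:
    if cv2.contourArea(c)>1500:
        pts=np.array([ray(f,u,v,0.018) for u,v in c[:,0]]); print(cv2.minEnclosingCircle(pts[:,:2].astype(np.float32)))
E
```

```text
t 13.975 tcp [ 0.5061 -0.1764  0.3114] F [ 0.09 -0.6  -0.91] open 0.052580955293680655 q [-0.479  0.055  1.41  -0.     1.677 -1.655]
[[ 9.231e-01 -5.000e-04  3.847e-01]
 [-3.847e-01  2.000e-04  9.231e-01]
 [-5.000e-04 -1.000e+00 -1.000e-04]]
tool delta [-0.1355  0.0114  0.42  ]
((0.3027966320514679, 0.20585200190544128), 0.08442569524049759)
((0.5425879955291748, 0.2636420428752899), 0.08477340638637543)
((0.8059110641479492, 0.15006029605865479), 0.054373737424612045)
```

View pics/side5.png

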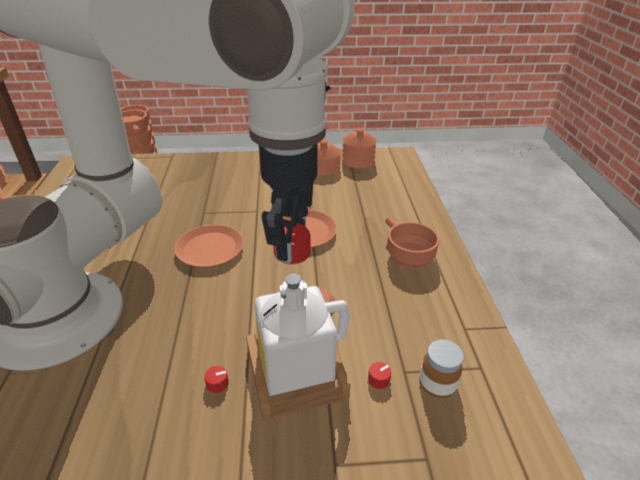

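The cap is off: the grey plug shows at (293,280) and the cap hangs at (293,245). Now I'll move it over the dish.

Call:
servo_tool(
  moves=[
    [-0.0068,0,0.021,0],
    [-0.0135,0,0.042,0],
    [-0.0135,0,0.042,0],
    [-0.0135,0,0.042,0],
    [-0.0135,0,0.042,0],
  ],
)

```text
time_s: 14.7
tcp_pos: [0.5225, 0.0228, 0.3113]
tcp_rot: [-1.549, 0.31, -0.309]
contact_force: [0.3, 0.3, -0.7]
opening: 0.0529
```

Call:
servo_tool(
  moves=[
    [-0.0135,0,0.042,0],
    [-0.0135,0,0.042,0],
    [-0.0135,0,0.042,0],
    [-0.0135,0,0.042,0],
    [-0.0135,0,0.042,0],
  ],
)

```text
time_s: 15.32
tcp_pos: [0.541, 0.2426, 0.3112]
tcp_rot: [-1.549, 0.31, -0.309]
contact_force: [0.7, -0.0, -0.6]
opening: 0.0527
```

Call:
servo_tool(
  moves=[
    [-0.0068,0,0.021,0],
    [0,0.03,0,0],
    [0,0.03,0,0],
    [0,0,0,0],
    [0,0,0,0],
  ],
)

```text
time_s: 15.95
tcp_pos: [0.5433, 0.2629, 0.2531]
tcp_rot: [-1.548, 0.309, -0.311]
contact_force: [-0.0, -0.2, -0.8]
opening: 0.0526
```

```bash
python3 d.py 0.5425 0.2635 0.05; python3 - <<'E'
from workcell import arm
from h import *
f=arm.grab_frame("side"); cv2.imwrite("pics/side6.png",f["img"][:,:,::-1])
P=cloud(f); H=hsv(f)
m=(((H[...,0]<3)|(H[...,0]>174))&(H[...,1]>170)&(H[...,2]>50)&(np.hypot(P[...,0]-.5425,P[...,1]-.2635)<.06)&(P[...,2]>.1)); print(P[m].min(0),P[m].max(0),m.sum())
E
```

```text
t 15.95 tcp [0.5433 0.2629 0.2531] F [-0.03 -0.23 -0.76] open 0.05262633183389718 q [ 0.323  0.207  1.355 -0.     1.578 -0.852]
[[ 9.229e-01  1.100e-03  3.850e-01]
 [-3.850e-01  2.000e-04  9.229e-01]
 [ 9.000e-04 -1.000e+00  6.000e-04]]
tool delta [-1.200e-03  2.031e-01  1.000e-04]
[0.51916691 0.23123867 0.23742153] [0.56962909 0.28414204 0.29010605] 220
```

View pics/side6.png

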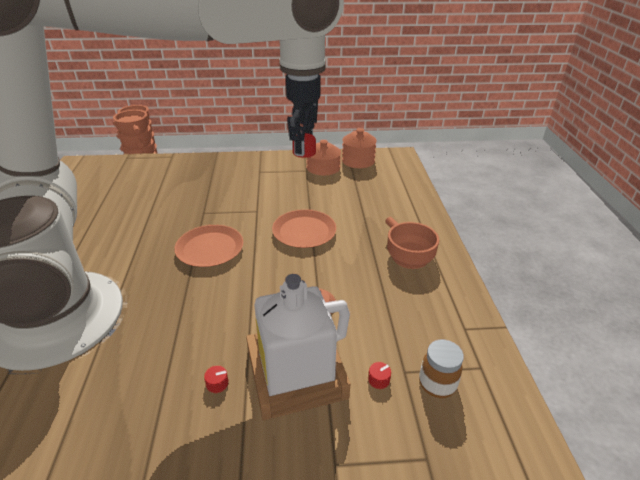

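The cap hangs above the far dish. I'll descend to about 7 mm above the floor and then feel for contact.

Call:
servo_tool(
  moves=[
    [-0.0005,0.03,0,0],
    [-0.0005,0.05,0,0],
    [0,0.05,0,0],
    [0,0.05,0,0],
    [0,0.02,0,0],
  ],
)

```text
time_s: 16.62
tcp_pos: [0.5417, 0.2632, 0.0502]
tcp_rot: [-1.55, 0.311, -0.309]
contact_force: [0.5, -0.1, 0.4]
opening: 0.0528
```

Call:
servo_tool(
  moves=[
    [0,0.01,0,0],
    [0,0.01,0,0],
    [0,0.002,0,0],
    [0,0,0,0],
    [0,0,0,0],
  ],
)

```text
time_s: 17.25
tcp_pos: [0.5424, 0.2636, 0.0305]
tcp_rot: [-1.548, 0.309, -0.31]
contact_force: [0.7, -0.3, 0.6]
opening: 0.0526
```

Call:
servo_tool(
  moves=[
    [0,0.002,0,0],
    [0,0.002,0,0],
    [0,0.001,0,0],
    [0,0,0,0],
    [0,0,0,0],
  ],
)

```text
time_s: 17.88
tcp_pos: [0.5421, 0.2635, 0.0249]
tcp_rot: [-1.549, 0.31, -0.31]
contact_force: [0.1, -0.3, -0.5]
opening: 0.0528
```

```bash
python3 -c "
from workcell import arm
import cv2
print(arm.read_state()['contact_force'],arm.read_state()['tcp_pos'])
f=arm.grab_frame('side'); cv2.imwrite('pics/side7.png',cv2.resize(f['img'][150:270,220:380,::-1],(800,600)))"
```

```text
[ 0.11778132 -0.27008471 -0.53090637] [0.54208206 0.26350375 0.02489987]
```

View pics/side7.png

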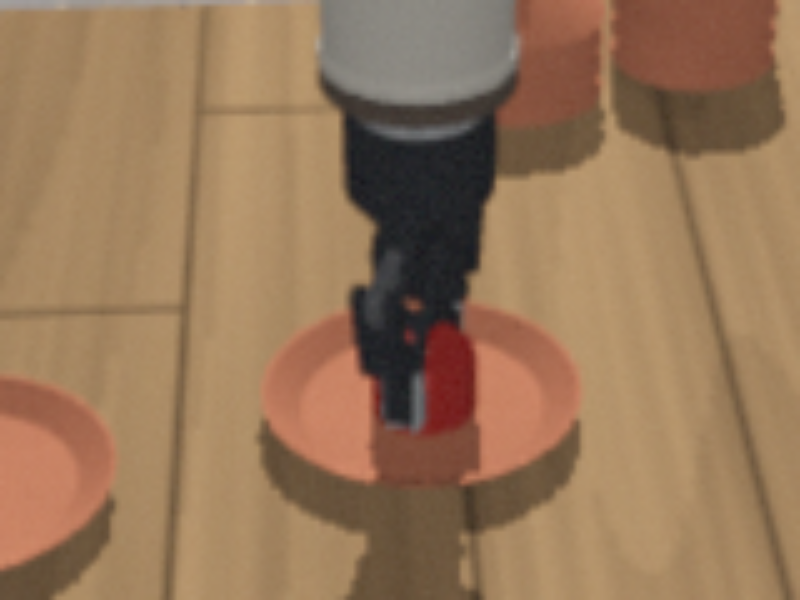

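The cap is just above the floor and centred in the dish. I'll creep down until it touches.

Call:
servo_tool(
  moves=[
    [0,0.0007,0,0],
    [0,0,0,0],
  ],
)

```text
time_s: 18.18
tcp_pos: [0.5421, 0.2635, 0.0241]
tcp_rot: [-1.549, 0.31, -0.31]
contact_force: [-0.5, -0.6, -0.4]
opening: 0.0528
```

Call:
servo_tool(
  moves=[
    [0,0.0007,0,0],
    [0,0,0,0],
  ],
)

```text
time_s: 18.42
tcp_pos: [0.5421, 0.2635, 0.0238]
tcp_rot: [-1.549, 0.31, -0.31]
contact_force: [-2.4, -1.4, 4.5]
opening: 0.0528
```

Call:
servo_tool(
  moves=[
    [0,0.0007,0,0],
    [0,0,0,0],
  ],
)

```text
time_s: 18.68
tcp_pos: [0.5421, 0.2635, 0.0237]
tcp_rot: [-1.548, 0.309, -0.31]
contact_force: [-6.5, -3.2, 15.2]
opening: 0.0526
```

The cap touches the floor. I'll back off the preload and open partway.

Call:
servo_tool(
  moves=[
    [0,-0.0009,0,0],
    [0,0,0,0],
  ],
)

```text
time_s: 18.92
tcp_pos: [0.5421, 0.2636, 0.0238]
tcp_rot: [-1.549, 0.31, -0.31]
contact_force: [-1.0, 0.0, 3.7]
opening: 0.0527
```

Call:
servo_tool(
  moves=[
    [0,0,0,0],
    [0,0,0,0],
    [0,0,0,0],
  ],
  grip=78,
)

```text
time_s: 19.3
tcp_pos: [0.542, 0.2635, 0.0236]
tcp_rot: [-1.549, 0.31, -0.31]
contact_force: [-0.7, -0.1, -0.3]
opening: 0.0667
```

```bash
python3 -c "
from workcell import arm
import cv2
f=arm.grab_frame('wrist'); cv2.imwrite('pics/wrist8.png',f['img'][:,:,::-1])"
```

View pics/wrist8.png

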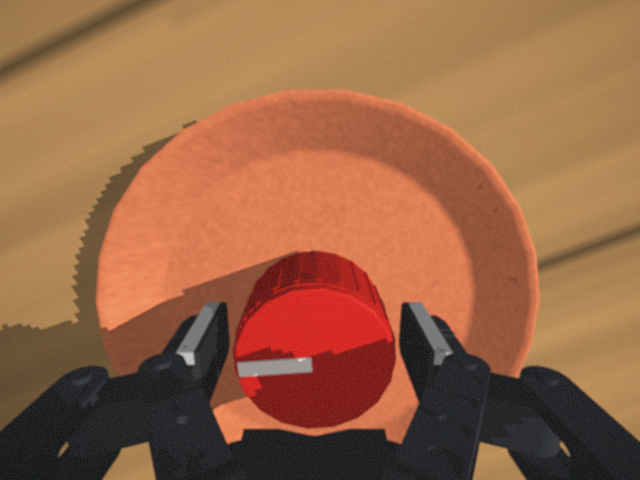

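Both pads are clear of the cap, with gaps at (230,340) and (398,340). I'll retreat straight up.

Call:
servo_tool(
  moves=[
    [0,-0.008,0,0],
    [0,-0.012,0,0],
    [0,-0.02,0,0],
    [0,-0.03,0,0],
    [0,-0.04,0,0],
  ],
)

```text
time_s: 19.98
tcp_pos: [0.5418, 0.2634, 0.1351]
tcp_rot: [-1.549, 0.31, -0.309]
contact_force: [0.8, 0.1, 0.9]
opening: 0.0666
```

Call:
servo_tool(
  moves=[
    [0,-0.05,0,0],
    [0,-0.03,0,0],
    [0,0,0,0],
    [0,0,0,0],
  ],
)

```text
time_s: 20.48
tcp_pos: [0.5418, 0.2634, 0.2135]
tcp_rot: [-1.549, 0.31, -0.309]
contact_force: [-0.7, -0.1, -0.3]
opening: 0.0663
```

```bash
python3 - <<'E'
from workcell import arm
from h import *
for n in ["side","wrist"]:
    f=arm.grab_frame(n); cv2.imwrite(f"pics/{n}9.png",f["img"][:,:,::-1])
    P=cloud(f)
    m=((P[...,2]>0.034)&(P[...,2]<0.05)&(np.hypot(P[...,0]-.5425,P[...,1]-.2635)<.06)).astype(np.uint8)
    c=max(cv2.findContours(m,cv2.RETR_EXTERNAL,cv2.CHAIN_APPROX_NONE)[0],key=cv2.contourArea)
    pts=np.array([ray(f,u,v,0.042) for u,v in c[:,0]]); q=P[m>0]; q=q[abs(q[:,2]-np.median(q[:,2]))<.003]
    A=np.c_[q[:,:2],np.ones(len(q))]; k=np.linalg.lstsq(A,q[:,2],rcond=None)[0]
    print(n,cv2.minEnclosingCircle(pts[:,:2].astype(np.float32)),"z",np.median(q[:,2]),"slope",k[:2])
print(arm.read_state()["contact_force"])
E
```

```text
side ((0.5422217845916748, 0.25664740800857544), 0.0313921794295311) z 0.04187458207191874 slope [0.00085357 0.0009729 ]
wrist ((0.5409129858016968, 0.2646777629852295), 0.027588853612542152) z 0.04196804760421752 slope [ 0.00546946 -0.00389172]
[-0.01425146 -0.85321835 -0.19648579]
```

View pics/side9.png

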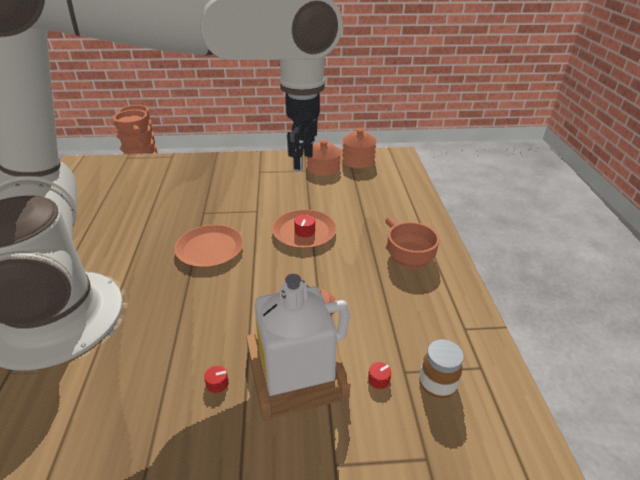

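The cap stands flat in the middle of the far dish at (305,225), with its top at z = 0.042 (6 mm floor plus 36 mm cap). The other objects are where they started. Handing in.

```bash
python3 -c "
from workcell import arm
print(arm.finish_job())"
```

```text
the job is handed in; nothing more can be done
None
```

The cap is off the jug and standing top up on the floor of the far dish, released, and the job is handed in at about 20.6 s on the robot's clock.

- **Opening:** I gripped the cap and pressed it down about 8.5 mm to the hard stop. The highest force I read while pressing was 12.5 N, or about 13 N with the sideways part. I then turned it 60° counterclockwise, and the wrist view showed the cap's white line unchanged in the gripper while the jug turned beneath it. It lifted off with almost no pull.
- **Placing:** I lowered the cap by feel until it touched the dish floor. The last small step loaded it to about 17 N (15 N of that vertical) before I backed off and opened. This was against the dish, not the jug.
- **Last checks:** The cap's top is at z = 0.042 m, which is the 6 mm floor plus the 36 mm cap. It is tilted less than 0.5° and about 2 mm from the dish centre in the wrist view. The side view put the centre 7 mm off, probably because some of the cap's side wall was counted with its top; both are well within 40 mm. The arm is clear above, and the pot, lid and jar look unmoved in the pictures, though I did not measure them.

One step during the press gave an uneven force reading (9.7, 9.3, then 8.4 N) just before the stop. It may have been noise or a slight slip in the grip, but the turn and lift were unaffected.

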